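# Zero a dial scale against a filled tin

### The arm

A 6-joint arm with a two-finger parallel gripper is mounted at the origin on the work surface; the furniture and walls round the work are solid. World frame = base frame: x ahead of the robot, y to its left, z up, the work surface at z = 0. Lengths are in m, angles in rad, forces in N, time in s.
With the tool pointing down it reaches from about 0.3 to 0.875 m from the base axis. Payload 6.4 kg.
Tool frame: the origin (TCP) lies on the mounting face of the last link; the fingertips stand 173 mm ahead of it and the grasp point (between the pads) lies 155 mm ahead of it (ctrl.tip_reach is the distance from the TCP to the fingertips, in m); z points along the fingers, y is the line along which they close (so a half turn about z gives the same grasp; the last joint's range is limited). The gripper opens to 85 mm and grips with 20 to 120 N. Pads are 22 mm wide; open, the fingers measure 114 mm over their backs; the gripper's body (76 mm by 85 mm) begins 54 mm behind the grasp point. The pads swing forward as they close: fully open they stand 13 mm farther back than shut.
Start: joints at [1.004, 0.181, 1.607, -0, 1.354, -0.206], TCP at [0.203, 0.538, 0.405] pointing down, gripper open.
Joint ranges: [-2.99, 2.99], [-0.89, 2.07], [0.3, 2.58], [-1.14, 4.28], [0, 2.63], [-3.12, 3.12]. Speed limits (rad/s): [2.57, 2.57, 3.01, 3.14, 3.14, 3.14].

### API

Orientations are given as a unit quaternion [w, x, y, z].
In Python, from bench import ctrl gives the robot as it stands.
- The arm moves only by the shell command python3 -m pendant 'ROWS'. ROWS is JSON, a list that holds one entry, the list of rows, each a list of 7 numbers: the opening, from 0 (shut) to 1 (fully open), then the shift along the tool's x, y, z in mm, then the turn, a rotation vector about the tool's x, y, z in rad. A call has 1 to 5 rows; each row is the pose to reach, as a shift and turn from the pose commanded when the call began, along the tool's axes at that moment; what a row does not reach only later rows make up. A row lasts 1/12 s, in which the tool goes at most 41.7 mm and 7.16 degrees, less where a joint would pass 70% of its speed; a pose out of reach is approached as far as the arm can. A call with a gripper value outside its range is refused whole. The fingers move at their own pace and stop on an object; the grip force is fixed at half the most. Time passes only in rows, so rows that repeat a pose let the fingers close. It gives the time, the measured TCP pose, the force, the opening and the grip force at its end, in the units of the state.
- ctrl.get_obs(): the state, without advancing time (a new reading comes with each control period).
- ctrl.camera(name): name is "scene" or "top" or "wrist"; returns the picture (480x640x3 uint8, red, green, blue); there is no depth.
- ctrl.camera_params(name): a dict with "mtx" (3x3 intrinsics, pixels), "world_from_camera" (4x4, takes a point from camera to world coordinates); the wrist camera has in their place "tool_from_camera" (4x4, takes a point from camera to tool coordinates, whose origin is the TCP and whose axes are the flange's). Camera axes: x right, y down, z forward; pixel columns grow to the right and rows downward; lengths in m; the calibration is good to about 2 mm. A picture is of the moment at which its call begins: read the wrist's pose just before it. camera_params takes no time and is no camera call.
- ctrl.hand_in(): hands the job in; it is judged then, once.
Trained networks look in the newest picture that a camera, given by its name, has taken for a name from the list of things; names that differ only in an ending like _2 or _b are one class to them, and where a whole thing is asked for, a point or a joint stands for the part that bears it (a point fixed in the world has none). Each returns a list of dicts, best first, with "confidence" (0 to 1); they miss things now and then, are a little off and sometimes report something else, mostly with a low value. They report only what shows in the picture. A call takes as long as a camera call. They do not tell look-alikes from the thing itself.
- ctrl.boxes_of(camera, name): "point" ([column, row] as shares, 0 to 1, of the picture: columns of its width, rows of its height, amid what is visible of it).
The state is a dict: "time_s": time; "q": joint angles; "dq": joint speeds; "joint_efforts": joint torques, N m; "eef_pos": TCP position; "eef_rot": TCP orientation; "wrist_force": force on the tool from outside, world axes, zero at the start; "torque": the same for the moment, N m; "opening": opening from 0.0 (shut) to 1.0 (fully open); "grasp_force": force on a finger pad.
Only numpy, scipy, OpenCV 4.12 (cv2) and the standard library are available. Lean on these libraries where they do the work, as an engineer would, in place of code of your own. Each camera call takes 0.05 s, during which the arm holds its last target. There are 200 camera calls.

### The job

Zero the dial scale against the larger, taller of the two round tins, so that other tins can then be read as over or under it: stand that tin flat in the middle of the scale's pan, press it straight down for a moment until the pan is fully down on its stop, and let it spring back up so that the works settle. Then turn the bezel of the dial until its wedge-shaped zero mark stands at the pointer, to better than half a graduation, and let go with the tin left on the pan and the other things left where they are.

Things in the scene. Friction and masses are not known exactly. Their poses are not given: they have to be found in the camera images.
- scale: White spring dial scale, 225 x 150 mm, fixed. Origin on the table under the case; x points from the dial side to the pan side, z up. Case 90 mm high with a flat top from x = -20 to 100 mm, pan above; in front its panel slopes down. Panel and dial look up to the -x side: the dial axis, out of the dial, is (-0.588, 0, 0.809) in this frame, 36 deg from vertical.
- pan_top (a point): Centre of the upper face of the pan, a flat round steel plate of 120 mm diameter, 8 mm thick; it moves with the pan. At the start the face is 112 mm above the table. In the scale's frame it is at x = +45, y = 0 mm.
- pan (a joint): How far the pan has sunk, m: 0 empty, 0.010 fully down on its stop. A spring of 800 N/m carries it (8 N fully down, 1.2 mm per 100 g) with a little friction and damping; it springs back when let go.
- pointer (a joint): Angle of the black needle (22 mm from the dial centre, short tail with round counterweight), rad, clockwise positive looking at the dial; 0 points up the slope, to the pan. Geared to the pan: 0.628 rad per mm of sinking, one turn over 10 mm. It lies recessed inside the bezel and is not touched.
- pointer_tip (a point): Point on the needle, 21 mm from the dial axis.
- bezel (a joint): Angle of the bezel, rad, clockwise positive looking at the dial; 0 has the zero mark up the slope. The dial reads zero when this equals the pointer's angle. Turns 6.2 rad either way against a friction of about 0.05 N m and stays where it is left.
- bezel_top (a point): Centre of the bezel's front face; z is the dial axis outwards, x points to the zero mark. The bezel is a fluted aluminium ring, 66 mm in diameter, 18 mm deep along the axis, gripped across its diameter with the tool along the dial axis. Behind it the black drum that carries it is slimmer (58 mm) and stands 30 mm out of the panel, on a 4 mm flange of 82 mm.
- bezel_zero (a point): Point on the zero mark, 21 mm from the dial axis, at the needle's level; meets pointer_tip when the dial reads zero. The zero mark is the one broad black wedge on the white dial card, which turns with the bezel and has 32 graduations (11.25 deg each, every fourth longer).
- tin: The larger round tin, closed, 64 mm in diameter, 34 mm high, mass 0.15 to 0.27 kg. Origin at the centre of its underside, z up. Fixed obstacles on the way to it and to the scale: a black magazine file full of papers (upright box 85 x 200 mm, 290 mm high, centred near x = 0.28, y = -0.13 m) and a row of pads standing upright (310 mm high, near x = 0.39, y = 0.17 m).
- small_tin: The smaller round tin, 51 mm in diameter, 18 mm high; to be left alone. Origin at the centre of its underside.
- roll: Roll of paper tape lying flat, 60 mm in diameter, 24 mm high; to be left alone.
- stamp_a: Wood-mounted stamp block, 45 x 68 x 22 mm; to be left alone.
There are look-alikes about, which are no part of the job. What is shaped like the tin but green is not meant.

How it is judged:
On the way, in this order (a step that is already met when the one before it is completed fails the run):
1. the larger tin stands in the middle of the pan and the pan is pressed fully down (value of joint pan above 0.009 m and horizontal distance between tin and pan_top below 0.02 m and z of tin in the frame of pan_top between -0.004 and 0.004 m), for 0.1 s.
2. the tin is let go and the pan has sprung back up and come to rest under it (value of joint pan between 0.0012 and 0.0055 m and contact force between the fingers and tin below 0.2 N and horizontal distance between tin and pan_top below 0.02 m and velocity of joint pan between -0.002 and 0.002 m/s), for 0.2 s.
At the end, for the whole second after the job is handed in: The larger tin stands flat and at rest within 20 mm of the middle of the pan, which carries nothing else; the zero mark is at the pointer to within half a graduation (0.098 rad) and at rest; the small tin, tape roll and stamp block are within 20 mm of where they were (distance between pointer_tip and bezel_zero below 0.00206 m and velocity of joint bezel between -0.02 and 0.02 rad/s and value of joint pan between 0.0012 and 0.0055 m and horizontal distance between tin and pan_top below 0.02 m and z of tin in the frame of pan_top between -0.004 and 0.004 m and angle between tin's own z axis and vertical below 0.1 rad and linear speed of tin below 0.01 m/s and distance of each of small_tin, roll, stamp_a from where it was at the start of the episode below 0.02 m); the robot touches nothing.
It fails at once if the small tin, the tape roll or the stamp block is shoved or carried off (distance of any of small_tin, roll, stamp_a from where it was at the start of the episode above 0.03 m).
It also fails if it takes over 72 s, if anything falls off the work surface, if the arm or the gripper's body presses on something with over 40 N, if the wrist force passes 120 N, or if a joint passes its speed limit or range.

## Working session

There is one attempt and no reset: what is moved stays moved. The work goes in short steps, Python scripts to look and compute and a shell command to move; the robot and the scene stay as the last step left them, time stands still between calls to the robot, and variables do not carry over. Pictures are saved under pics/ and viewed, at most 10 in all, crops included, and the job is handed in when it is done.

```bash
ls; mkdir -p pics; cat > h.py <<'E'
import numpy as np, cv2
from bench import ctrl
from scipy.spatial.transform import Rotation as R
def tool():
    o=ctrl.get_obs(); T=np.eye(4); w,x,y,z=o["eef_rot"]
    T[:3,:3]=R.from_quat([x,y,z,w]).as_matrix(); T[:3,3]=o["eef_pos"]; return T
def cam(n,T=None):
    p=ctrl.camera_params(n)
    return np.array(p["mtx"]), (np.array(p["world_from_camera"]) if "world_from_camera" in p else (tool() if T is None else T)@np.array(p["tool_from_camera"]))
def px2w(n,uv,z,T=None):
    K,W=cam(n,T); d=W[:3,:3]@np.linalg.solve(K,[uv[0],uv[1],1.]); c=W[:3,3]
    return c+d*(z-c[2])/d[2]
def w2px(n,p,T=None):
    K,W=cam(n,T); q=np.linalg.inv(W)@np.append(p,1); q=K@q[:3]; return q[:2]/q[2]
def shot(n,f):
    T=tool(); im=ctrl.camera(n); cv2.imwrite("pics/"+f,im[:,:,::-1]); return im,T
E
python3 - <<'E'
from h import *
for n in ("top","scene"):
    im,T=shot(n,n+"0.png")
    print(n,cam(n)[1].round(3).tolist())
    for k in ("tin","small_tin","scale","pan_top","bezel_top","roll","stamp_a"):
        r=ctrl.boxes_of(n,k)
        print(k,[((np.array(d["point"])*[640,480]).round(1).tolist(),round(d["confidence"],2)) for d in r[:4]])
print(tool().round(3).tolist())
a=cv2.imread("pics/top0.png");b=cv2.imread("pics/scene0.png")
cv2.imwrite("pics/both.png",cv2.resize(np.hstack([a,b]),(800,300),interpolation=cv2.INTER_AREA))
E
```

```text
pics
top [[0.021, -0.992, 0.122, 0.368], [-0.999, -0.023, -0.022, -0.249], [0.025, -0.121, -0.992, 0.997], [0.0, 0.0, 0.0, 1.0]]
tin [([362.3, 346.1], 0.84), ([390.5, 252.8], 0.68), ([203.6, 189.9], 0.3)]
small_tin []
scale [([233.6, 186.9], 0.55)]
pan_top [([204.4, 192.5], 0.69), ([326.4, 292.7], 0.45)]
bezel_top [([275.8, 165.1], 0.64)]
roll [([367.3, 145.3], 0.71)]
stamp_a [([417.7, 323.8], 0.76)]
scene [[0.188, 0.784, -0.592, 1.057], [0.982, -0.159, 0.101, -0.341], [-0.015, -0.6, -0.8, 0.857], [0.0, 0.0, 0.0, 1.0]]
tin [([247.2, 189.1], 0.95), ([232.6, 263.7], 0.56)]
small_tin [([292.5, 220.7], 0.95)]
scale [([405.4, 279.4], 0.67)]
pan_top [([433.8, 241.9], 0.82)]
bezel_top [([365.2, 292.2], 0.74), ([198.1, 213.0], 0.64)]
roll [([266.0, 368.5], 0.76), ([365.2, 292.0], 0.72)]
stamp_a [([198.4, 214.2], 0.84)]
[[-0.936, 0.353, -0.0, 0.203], [0.353, 0.936, 0.0, 0.538], [0.0, 0.0, -1.0, 0.405], [0.0, 0.0, 0.0, 1.0]]
```

View pics/top0.png

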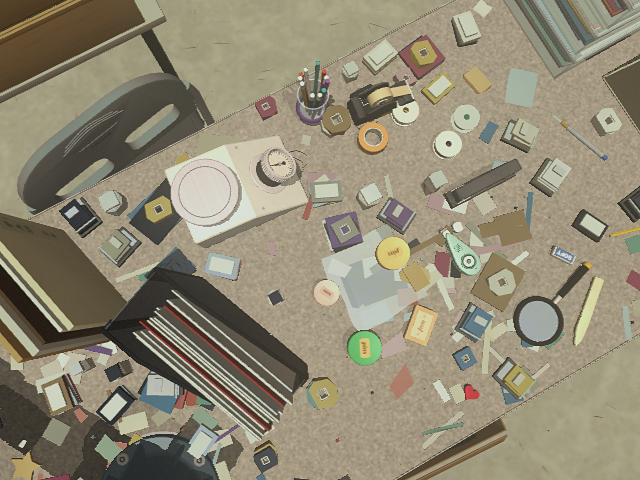

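View pics/scene0.png

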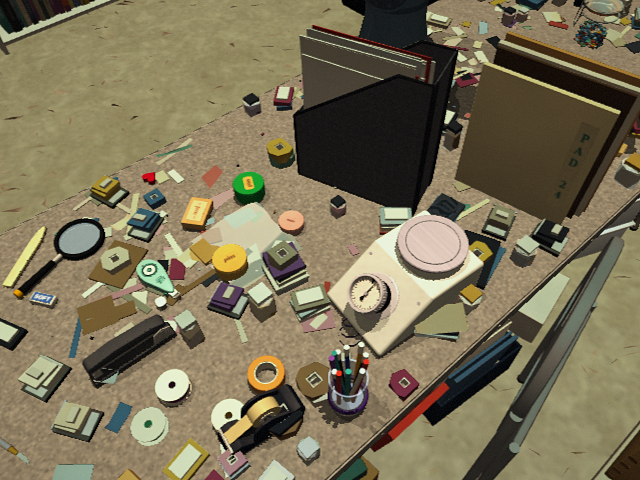

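Candidates for the tin: yellow (top 393,253; scene 230,261), green (366,347) which the description excludes, pink (326,292), which is the small tin, the orange tape roll (373,138) and the pan (204,192). I choose yellow and check it in a crop, together with the scale.

```bash
python3 - <<'E'
from h import *
for n,t,g,p,b,s in (("top",(393,252),(366,347),(204.4,192.2),(277,165),(326,292)),("scene",(230,259),(249,184),(433,242),(368,292),(291,220))):
    print(n,"tin",px2w(n,t,.03).round(3),"green",px2w(n,g,.03).round(3),"pan",px2w(n,p,.112).round(3),"small",px2w(n,s,.016).round(3))
    for z in (.07,.08,.09,.1): print("  bez",z,px2w(n,b,z).round(3))
a=cv2.imread("pics/top0.png");b=cv2.imread("pics/scene0.png")
A=cv2.resize(a[215:285,340:450],None,fx=3.6,fy=3.6);B=cv2.resize(b[230:300,180:290],None,fx=3.6,fy=3.6)
C=cv2.resize(a[120:260,150:330],(396,308),interpolation=cv2.INTER_CUBIC);D=cv2.resize(b[200:340,320:500],(396,308),interpolation=cv2.INTER_CUBIC)
cv2.imwrite("pics/crop1.png",np.vstack([np.hstack([A,B]),np.hstack([C,D])]))
E
```

```text
top tin [ 0.46  -0.425  0.03 ] green [ 0.282 -0.375  0.03 ] pan [ 0.55  -0.078  0.112] small [ 0.382 -0.299  0.016]
  bez 0.07 [ 0.613 -0.201  0.07 ]
  bez 0.08 [ 0.611 -0.202  0.08 ]
  bez 0.09 [ 0.608 -0.202  0.09 ]
  bez 0.1 [ 0.605 -0.203  0.1  ]
scene tin [ 0.459 -0.421  0.03 ] green [ 0.28  -0.368  0.03 ] pan [ 0.551 -0.076  0.112] small [ 0.379 -0.297  0.016]
  bez 0.07 [ 0.6   -0.197  0.07 ]
  bez 0.08 [ 0.606 -0.199  0.08 ]
  bez 0.09 [ 0.612 -0.201  0.09 ]
  bez 0.1 [ 0.617 -0.203  0.1  ]
```

View pics/crop1.png

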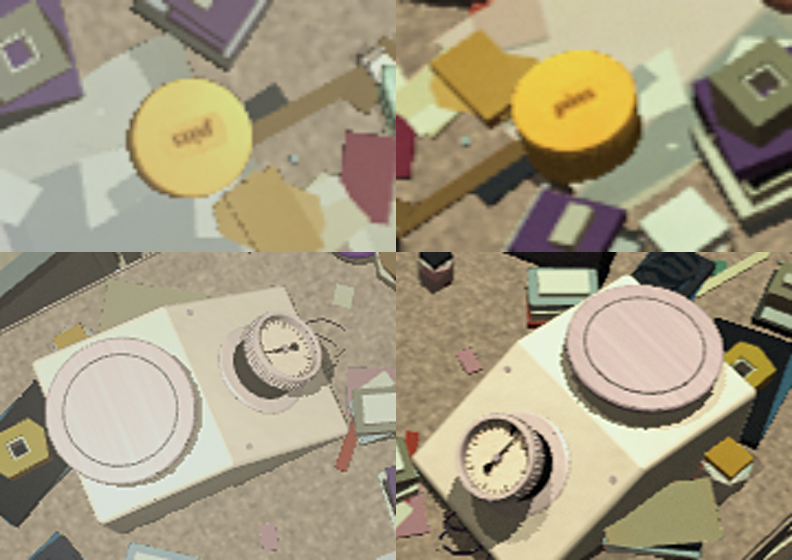

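The crop shows a plain yellow tin labelled "pins" at top pixel (393,253), taller than the pink one. Its world position is about (0.460, -0.423). The pan is at (0.550, -0.077). Next I rotate and raise the tool, then swing round above the obstacles.

```bash
P="python3 -m pendant"
$P '[[[1,0,0,-130,0,0,0.6],[1,0,0,-130,0,0,0.6],[1,0,0,-130,0,0,0.6],[1,0,0,-130,0,0,0.6],[1,0,0,-130,0,0,0.6]]]'
python3 -m pendant '[[[1,0,0,0,0,0,0.6],[1,0,0,0,0,0,0.6],[1,0,0,0,0,0,0.6],[1,0,0,0,0,0,0.6],[1,0,0,0,0,0,0.6]]]' >/dev/null
python3 -m pendant '[[[1,0,0,0,0,0,0.6],[1,0,0,0,0,0,0.6],[1,0,0,0,0,0,0.6],[1,0,0,0,0,0,0.6],[1,0,0,0,0,0,0.6]]]' >/dev/null
python3 -m pendant '[[[1,0,0,0,0,0,0.54],[1,0,0,0,0,0,0.54],[1,0,0,0,0,0,0.54],[1,0,0,0,0,0,0.54],[1,0,0,0,0,0,0.54]]]'
python3 -c "
from h import *
print(tool().round(3).tolist(),np.round(ctrl.get_obs()['q'],2))"
```

```text
time_s: 1.22
eef_pos: [0.2031, 0.5382, 0.5397]
eef_rot: [0.0, 0.465, 0.885, 0.004]
wrist_force: [0.6, -0.3, -0.8]
opening: 1.001
grasp_force: 0.0
time_s: 2.47
eef_pos: [0.203, 0.538, 0.5347]
eef_rot: [-0.0, 0.977, 0.215, 0.0]
wrist_force: [-0.2, -0.2, 0.4]
opening: 1.002
grasp_force: 0.0
[[0.907, 0.421, 0.0, 0.203], [0.421, -0.907, 0.0, 0.538], [0.0, -0.0, -1.0, 0.535], [0.0, 0.0, 0.0, 1.0]] [1.   0.1  1.43 0.   1.6  2.14]
```

```bash
for i in 1 2 3; do python3 -m pendant '[[[1,12,38,0,0,0,0],[1,24,76,0,0,0,0],[1,36,114,0,0,0,0],[1,48,152,0,0,0,0],[1,58,188,0,0,0,0]]]' | grep -E "eef_pos|wrist"; done
for i in 1 2 3; do python3 -m pendant '[[[1,-24,28,0,0,0,0],[1,-48,56,0,0,0,0],[1,-72,84,0,0,0,0],[1,-96,112,0,0,0,0],[1,-116,138,0,0,0,0]]]'| grep -E "eef_pos|wrist"; done
python3 -m pendant '[[[1,0,0,-40,0,0,0],[1,0,0,40,0,0,0],[1,0,0,80,0,0,0],[1,0,0,120,0,0,0],[1,0,0,120,0,0,0]]]'
python3 -m pendant '[[[1,0,0,0,0,0,0],[1,0,0,0,0,0,0]]]'
python3 - <<'E'
from h import *
im,T=shot("wrist","w1.png"); print(T.round(4).tolist(),np.round(ctrl.get_obs()['q'],2))
for d in ctrl.boxes_of("wrist","tin"):
    u=np.array(d["point"])*[640,480]; print(u,d["confidence"],px2w("wrist",u,.03,T))
print(w2px("wrist",[.46,-.423,.034],T))
E
```

```text
eef_pos: [0.3366, 0.3912, 0.5348]
wrist_force: [1.1, 0.7, -0.8]
eef_pos: [0.4694, 0.2456, 0.5349]
wrist_force: [-0.1, 0.0, -0.3]
eef_pos: [0.6022, 0.1002, 0.5347]
wrist_force: [0.5, 1.3, -0.4]
eef_pos: [0.5541, -0.074, 0.5347]
wrist_force: [0.4, -0.1, -0.7]
eef_pos: [0.5079, -0.2484, 0.5349]
wrist_force: [0.5, 0.4, -0.1]
eef_pos: [0.4617, -0.4228, 0.5347]
wrist_force: [1.4, 0.5, 0.3]
time_s: 5.38
eef_pos: [0.4624, -0.4205, 0.412]
eef_rot: [-0.001, 0.976, 0.218, -0.0]
wrist_force: [0.1, 0.1, -0.3]
opening: 1.001
grasp_force: 0.0
time_s: 5.55
eef_pos: [0.4626, -0.4205, 0.4131]
eef_rot: [-0.002, 0.976, 0.219, -0.001]
wrist_force: [-0.8, -0.0, 1.1]
opening: 0.999
grasp_force: 0.0
[[0.9044, 0.4266, -0.0028, 0.4626], [0.4266, -0.9044, 0.0038, -0.4205], [-0.001, -0.0046, -1.0, 0.4131], [0.0, 0.0, 0.0, 1.0]] [-0.93  0.28  1.46  0.    1.4   0.2 ]
[226.816 325.008] 0.78 [ 0.29650288 -0.38042264  0.03      ]
[316.992 215.088] 0.64 [ 0.45447629 -0.41877204  0.03      ]
[323.04968054 212.83812791]
```

View pics/w1.png

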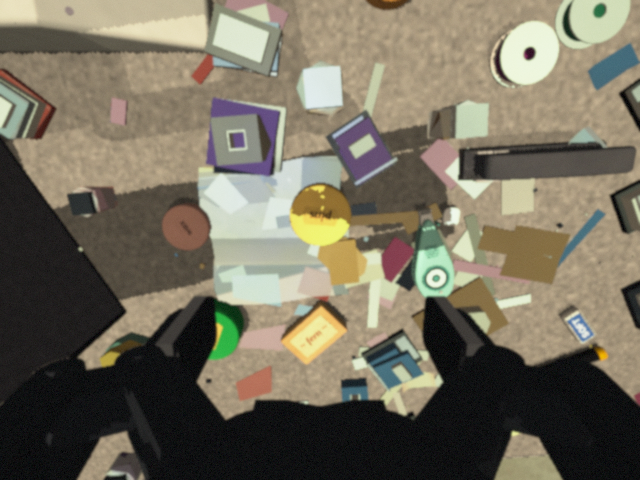

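The picture shows the yellow tin at (321,214), with free room to its left and right for the fingers. The green tin is at (225,330) and the small pink tin at (186,228). I'll descend and grip.

```bash
python3 -m pendant '[[[1,-3,0,40,0,0,0],[1,-3,0,80,0,0,0],[1,-3,0,120,0,0,0],[1,-3,0,150,0,0,0],[1,-3,0,170,0,0,0]]]' | grep -E "eef_pos|wrist"
python3 -m pendant '[[[1,0,0,20,0,0,0],[1,0,0,40,0,0,0],[1,0,0,60,0,0,0],[1,0,0,67,0,0,0],[1,0,0,67,0,0,0]]]'| grep -E "eef_pos|wrist"
for i in 1 2 3; do python3 -m pendant '[[[0,0,0,0,0,0,0],[0,0,0,0,0,0,0],[0,0,0,0,0,0,0],[0,0,0,0,0,0,0]]]' |tail -5; done
python3 -m pendant '[[[0,0,0,-20,0,0,0],[0,0,0,-50,0,0,0],[0,0,0,-90,0,0,0],[0,0,0,-130,0,0,0],[0,0,0,-170,0,0,0]]]'
python3 -m pendant '[[[0,0,0,0,0,0,0],[0,0,0,0,0,0,0]]]'
python3 - <<'E'
from h import *
im,T=shot("wrist","w2.png"); print(T.round(4).tolist(),np.round(ctrl.get_obs()['q'],2))
tg=np.array([.550,-.077,T[2,3]]); print("tool shift",T[:3,:3].T@(tg-T[:3,3]))
E
```

```text
eef_pos: [0.4606, -0.4225, 0.2447]
wrist_force: [-0.3, 0.1, 0.4]
eef_pos: [0.4607, -0.4227, 0.1783]
wrist_force: [-0.4, -0.7, 0.2]
eef_pos: [0.4611, -0.4232, 0.1807]
eef_rot: [0.002, 0.976, 0.219, 0.001]
wrist_force: [-0.7, 0.4, 6.1]
opening: 0.728
grasp_force: 66.4
eef_pos: [0.4612, -0.4232, 0.1807]
eef_rot: [0.002, 0.976, 0.219, 0.001]
wrist_force: [-0.8, 0.7, 6.7]
opening: 0.722
grasp_force: 66.4
eef_pos: [0.4612, -0.4232, 0.1807]
eef_rot: [0.002, 0.976, 0.219, 0.001]
wrist_force: [-0.5, 0.2, 5.5]
opening: 0.723
grasp_force: 66.3
time_s: 7.9
eef_pos: [0.46, -0.4218, 0.3504]
eef_rot: [0.0, 0.976, 0.219, 0.0]
wrist_force: [0.1, -0.5, -1.5]
opening: 0.723
grasp_force: 65.9
time_s: 8.07
eef_pos: [0.4609, -0.4229, 0.3526]
eef_rot: [0.004, 0.976, 0.219, 0.002]
wrist_force: [-0.6, 0.8, -2.2]
opening: 0.719
grasp_force: 66.0
[[0.9044, 0.4267, 0.0053, 0.4609], [0.4268, -0.9043, -0.0071, -0.4229], [0.0017, 0.0087, -1.0, 0.3526], [0.0, 0.0, 0.0, 1.0]] [-0.93  0.34  1.53 -0.    1.27  0.2 ]
tool shift [ 0.22820483 -0.27473784 -0.00199801]
```

View pics/w2.png

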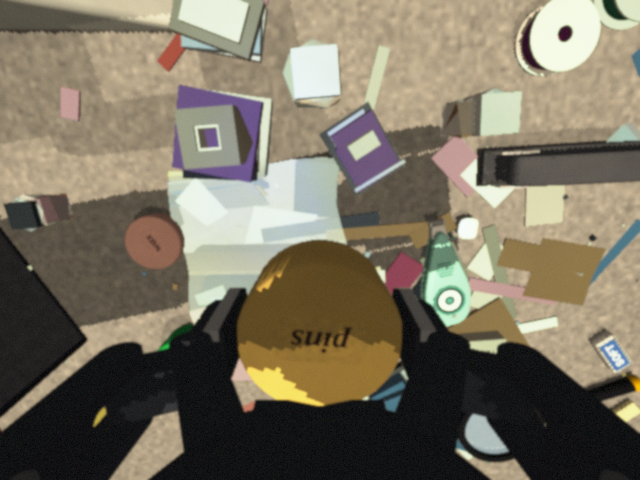

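The tin is held upright in the fingers at (320,322). I carry it high over to the pan.

```bash
python3 -m pendant '[[[0,0,0,-35,0,0,0],[0,0,0,-70,0,0,0],[0,24,-29,-70,0,0,0],[0,48,-58,-70,0,0,0],[0,72,-87,-70,0,0,0]]]' | grep -E "eef_pos|wrist"
python3 -m pendant '[[[0,24,-29,0,0,0,0],[0,48,-58,0,0,0,0],[0,72,-87,0,0,0,0],[0,96,-116,0,0,0,0],[0,120,-145,0,0,0,0]]]'| grep -E "eef_pos|wrist"
python3 -m pendant '[[[0,18,-22,0,0,0,0],[0,36,-43,0,0,0,0],[0,36,-43,0,0,0,0],[0,36,-43,0,0,0,0],[0,36,-43,0,0,0,0]]]'
python3 - <<'E'
from h import *
T=tool();print(T.round(4).tolist(),np.round(ctrl.get_obs()['q'],2))
ctrl.camera("wrist")
im=cv2.imread("pics/w2.png"); hsv=cv2.cvtColor(im,cv2.COLOR_BGR2HSV)
for n in ("top","scene"):
    im,_=shot(n,n+"1.png")
    for k in ("tin","pan_top"): print(n,k,[((np.array(d["point"])*[640,480]).round(1).tolist(),round(d["confidence"],2)) for d in ctrl.boxes_of(n,k)])
    print("expect tin",w2px(n,T[:3,3]-[0,0,.155]))
K,W=cam("wrist"); q=np.linalg.inv(np.array(ctrl.camera_params("wrist")["tool_from_camera"]))@[0,0,.1807-.034,1]; q=K@q[:3];print("tin top centre expected px in wrist",q/q[2])
tg=np.array([.550,-.077,T[2,3]]); print("tool shift",T[:3,:3].T@(tg-T[:3,3]))
E
```

```text
eef_pos: [0.4877, -0.3116, 0.416]
wrist_force: [0.5, -0.1, -2.7]
eef_pos: [0.5344, -0.1283, 0.4154]
wrist_force: [0.5, -0.2, -1.9]
time_s: 9.37
eef_pos: [0.5487, -0.0762, 0.4161]
eef_rot: [-0.001, 0.976, 0.219, -0.001]
wrist_force: [-0.3, 0.3, -2.2]
opening: 0.725
grasp_force: 66.4
[[0.9042, 0.4271, -0.0028, 0.5487], [0.4271, -0.9042, 0.0004, -0.0762], [-0.0024, -0.0016, -1.0, 0.4161], [0.0, 0.0, 0.0, 1.0]] [-0.35  0.13  1.65 -0.    1.37  0.78]
top tin [([190.9, 184.1], 0.96), ([362.9, 348.8], 0.76)]
top pan_top [([212.0, 201.4], 0.9), ([419.5, 323.0], 0.55)]
expect tin [184.28583497 171.89377429]
scene tin [([249.5, 191.1], 0.74), ([451.4, 187.3], 0.68), ([195.5, 211.5], 0.22)]
scene pan_top [([430.4, 241.1], 0.62)]
expect tin [446.28952542 180.37441626]
tin top centre expected px in wrist [321.59936737 334.24373714   1.        ]
tool shift [ 8.17250780e-04  1.31694454e-03 -4.00731918e-06]
```

```bash
python3 -m pendant '[[[0,-3,1,25,0,0,0],[0,-3,1,50,0,0,0],[0,-3,1,75,0,0,0],[0,-3,1,95,0,0,0],[0,-3,1,105,0,0,0]]]' | grep -E "eef_pos|wrist"
python3 -m pendant '[[[0,0,0,5,0,0,0],[0,0,0,10,0,0,0],[0,0,0,15,0,0,0],[0,0,0,20,0,0,0],[0,0,0,22,0,0,0]]]' | grep -E "eef_pos|wrist"
python3 -m pendant '[[[0,0,0,3,0,0,0],[0,0,0,6,0,0,0],[0,0,0,6,0,0,0],[0,0,0,6,0,0,0]]]' | grep -E "eef_pos|wrist"
python3 -m pendant '[[[0,0,0,3,0,0,0],[0,0,0,5,0,0,0],[0,0,0,5,0,0,0],[0,0,0,5,0,0,0]]]' | grep -E "eef_pos|wrist|grasp"
```

```text
eef_pos: [0.5457, -0.0783, 0.3098]
wrist_force: [-0.7, 0.3, -2.8]
eef_pos: [0.5471, -0.0784, 0.291]
wrist_force: [0.5, -0.6, -0.4]
eef_pos: [0.5471, -0.0784, 0.2855]
wrist_force: [-0.8, 0.6, 4.9]
eef_pos: [0.5472, -0.0783, 0.2827]
wrist_force: [-8.2, 2.5, 22.1]
grasp_force: 69.1
```

Down on the stop (22 N, 10 mm below contact). Now I ease up and let go.

```bash
python3 -m pendant '[[[0,0,0,0,0,0,0],[0,0,0,0,0,0,0],[0,0,0,-4,0,0,0],[0,0,0,-8,0,0,0],[0,0,0,-11,0,0,0]]]' | grep -E "eef_pos|wrist"
python3 -m pendant '[[[0,0,0,-1,0,0,0],[0,0,0,-1,0,0,0],[0,0,0,-1,0,0,0]]]' | grep -E "eef_pos|wrist"
python3 -m pendant '[[[0.78,0,0,0,0,0,0],[0.82,0,0,0,0,0,0],[0.86,0,0,0,0,0,0],[0.9,0,0,0,0,0,0],[1,0,0,0,0,0,0]]]' | grep -E "eef_pos|wrist|open"
python3 -m pendant '[[[1,0,0,0,0,0,0],[1,0,0,0,0,0,0],[1,0,0,0,0,0,0],[1,0,0,0,0,0,0],[1,0,0,0,0,0,0]]]'| grep -E "eef_pos|wrist|open|grasp"
python3 -m pendant '[[[1,0,0,-10,0,0,0],[1,0,0,-30,0,0,0],[1,0,0,-60,0,0,0],[1,0,0,-95,0,0,0],[1,0,0,-130,0,0,0]]]'| grep -E "eef_pos|wrist|open|grasp"
python3 - <<'E'
from h import *
im,T=shot("wrist","w3.png")
print(T.round(4).tolist(),np.round(ctrl.get_obs()['q'],2))
print("exp tin",w2px("wrist",[.5488,-.0783,.143],T),"pan",w2px("wrist",[.55,-.077,.109],T))
s,_=shot("scene","s2.png")
D=cv2.resize(s[200:340,320:500,::-1],(617,480),interpolation=cv2.INTER_CUBIC)
cv2.imwrite("pics/c3.png",cv2.resize(np.hstack([im[:,:,::-1],D]),(800,306),interpolation=cv2.INTER_AREA))
E
```

```text
eef_pos: [0.547, -0.0783, 0.2914]
wrist_force: [1.1, -0.6, 0.1]
eef_pos: [0.5467, -0.0782, 0.2913]
wrist_force: [1.3, -1.0, -0.1]
eef_pos: [0.5467, -0.0782, 0.2915]
wrist_force: [0.2, -0.0, 0.6]
opening: 0.994
eef_pos: [0.5468, -0.0782, 0.2917]
wrist_force: [-0.5, 0.3, 0.0]
opening: 0.997
grasp_force: 0.0
eef_pos: [0.5464, -0.0781, 0.4235]
wrist_force: [0.3, -0.4, -0.1]
opening: 1.001
grasp_force: 0.0
[[0.9044, 0.4267, -0.0007, 0.5464], [0.4267, -0.9044, 0.0003, -0.0781], [-0.0005, -0.0006, -1.0, 0.4235], [0.0, 0.0, 0.0, 1.0]] [-0.36  0.11  1.63 -0.    1.39  0.77]
exp tin [322.33978016 233.35672436] pan [321.21960907 220.64619054]
```

View pics/c3.png

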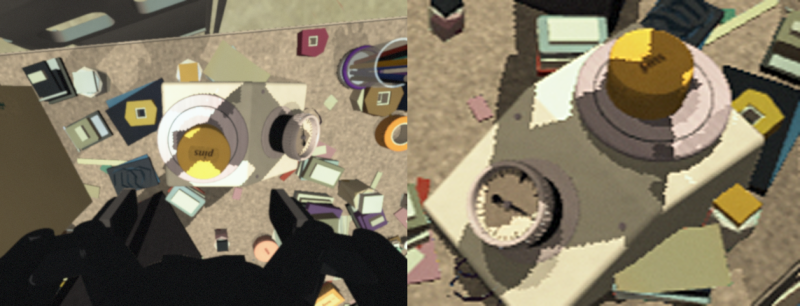

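The tin stands on the pan, at wrist pixel about (319,235). The case edges run along the wrist picture's horizontal, so the scale's x axis is the tool's -y. I check the centring, then swing out to look straight down the dial axis.

```bash
python3 - <<'E'
from h import *
im=cv2.imread("pics/w3.png"); g=cv2.GaussianBlur(cv2.cvtColor(im,cv2.COLOR_BGR2GRAY),(5,5),0)
T=np.array([[0.9044,0.4267,-0.0007,0.5464],[0.4267,-0.9044,0.0003,-0.0781],[-0.0005,-0.0006,-1.0,0.4235],[0,0,0,1]])
c=np.array(px2w("wrist",(320,215),.109,T)); r=np.hypot(*(w2px("wrist",c+[.06,0,0],T)-w2px("wrist",c,T))); rt=np.hypot(*(w2px("wrist",c+[.032,0,.034],T)-w2px("wrist",c+[0,0,.034],T)))
for nm,rr,z in (("pan",r,.109),("tin",rt,.143)):
    h=cv2.HoughCircles(g,cv2.HOUGH_GRADIENT,1.5,30,param1=80,param2=15,minRadius=int(rr-4),maxRadius=int(rr+4))
    for q in ([] if h is None else h[0]):
        if 260<q[0]<380 and 170<q[1]<270: print(nm,rr,q,px2w("wrist",q[:2],z,T))
E
python3 -m pendant '[[[1,0,40,0,0,0,0],[1,0,80,0,0,0,0],[1,0,120,0,0,0,0],[1,0,160,0,0,0,0],[1,0,200,0,0,0,0]]]'| grep -E "eef_pos|wrist"
python3 -m pendant '[[[1,2,40,0,0,0,0],[1,4,80,0,0.12,0,0],[1,4,103,0,0.24,0,0],[1,4,103,0,0.36,0,0],[1,4,103,0,0.48,0,0]]]'| grep -E "eef_pos|wrist"
python3 -m pendant '[[[1,0,0,0,0.12,0,0],[1,0,0,0,0.148,0,0],[1,0,-20,30,0.148,0,0],[1,0,-40,60,0.148,0,0],[1,0,-51,97,0.148,0,0]]]'| grep -E "eef_pos|wrist"
python3 -m pendant '[[[1,0,0,0,0,0,0],[1,0,0,0,0,0,0],[1,0,0,0,0,0,0]]]'| grep -E "eef_pos|wrist"
python3 - <<'E'
from h import *
im,T=shot("wrist","w4.png")
print(T.round(4).tolist(),np.round(ctrl.get_obs()['q'],2))
print([((np.array(d["point"])*[640,480]).round(1).tolist(),round(d["confidence"],2)) for d in ctrl.boxes_of("wrist","bezel_top")])
print(w2px("wrist",[.609,-.201,.085],T))
E
```

```text
pan 75.56017727492264 [318.75  215.25   71.525] [ 0.55325728 -0.07322292  0.109     ]
pan 75.56017727492264 [345.75 236.25  78.05] [ 0.54661863 -0.10136332  0.109     ]
pan 75.56017727492264 [335.25 269.25  78.05] [ 0.51627575 -0.10631655  0.109     ]
pan 75.56017727492264 [273.75 173.25  76.4 ] [ 0.5689325  -0.02621875  0.109     ]
tin 44.181388855283245 [318.75 243.75  43.75] [ 0.54043517 -0.07932394  0.143     ]
tin 44.181388855283245 [315.75 209.25  45.4 ] [ 0.56306646 -0.06630128  0.143     ]
tin 44.181388855283245 [285.75 248.25  47.05] [ 0.52679328 -0.0585635   0.143     ]
tin 44.181388855283245 [263.25 170.25  47.05] [ 0.57255249 -0.02134263  0.143     ]
eef_pos: [0.6325, -0.2607, 0.4218]
wrist_force: [0.9, -0.9, -0.2]
eef_pos: [0.6794, -0.3527, 0.4208]
wrist_force: [-0.2, 0.6, -1.2]
eef_pos: [0.6409, -0.2685, 0.3602]
wrist_force: [-0.0, 0.2, 1.1]
eef_pos: [0.6416, -0.2695, 0.3602]
wrist_force: [0.2, -0.7, 0.5]
[[0.9044, 0.346, -0.2498, 0.6416], [0.4268, -0.7323, 0.5306, -0.2695], [0.0007, -0.5865, -0.81, 0.3602], [0.0, 0.0, 0.0, 1.0]] [-0.63  0.65  1.12  0.31  1.92  0.53]
[([465.2, 241.8], 0.94)]
[461.48616575 242.12855521]
```

View pics/w4.png

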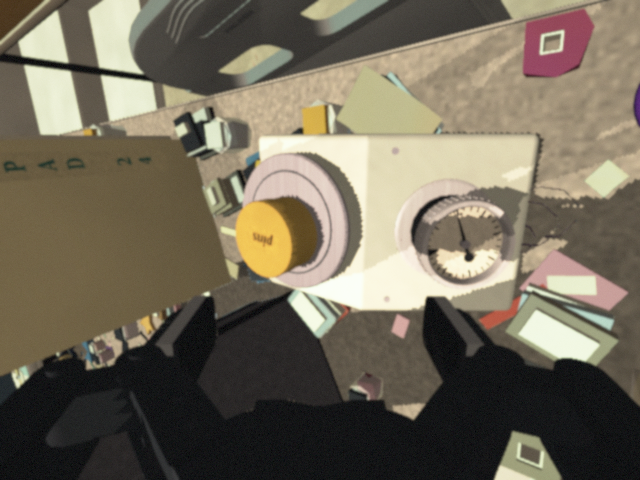

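The picture shows the tin at about (268,240), while the pan's centre is near (297,220), so the tin sits noticeably off the middle. I measure both circles properly by fitting them in the pictures.

```bash
cat > fit.py <<'E'
from h import *
W3=np.array([[0.9044,0.4267,-0.0007,0.5464],[0.4267,-0.9044,0.0003,-0.0781],[-0.0005,-0.0006,-1.0,0.4235],[0,0,0,1]])
W4=np.array([[0.9044,0.346,-0.2498,0.6416],[0.4268,-0.7323,0.5306,-0.2695],[0.0007,-0.5865,-0.81,0.3602],[0,0,0,1]])
t=np.linspace(0,2*np.pi,180,endpoint=False)
def grad(f):
    g=cv2.GaussianBlur(cv2.imread("pics/"+f),(0,0),1.2).astype(float)
    gx=cv2.Sobel(g,-1,1,0);gy=cv2.Sobel(g,-1,0,1); return np.minimum(np.sqrt((gx**2+gy**2).sum(2)),150)
def fit(n,f,r,z,c,T=None,s=.025):
    K,W=cam(n,T); Wi=np.linalg.inv(W); G=grad(f); best=[]
    for dx in np.arange(-s,s+1e-6,.001):
        for dy in np.arange(-s,s+1e-6,.001):
            P=np.stack([c[0]+dx+r*np.cos(t),c[1]+dy+r*np.sin(t),0*t+z,0*t+1]); q=K@(Wi@P)[:3]; u=np.rint(q[:2]/q[2]).astype(int)
            ok=(u[0]>=0)&(u[0]<640)&(u[1]>=0)&(u[1]<480)
            best.append((G[u[1][ok],u[0][ok]].mean(),c[0]+dx,c[1]+dy))
    best.sort(reverse=True); return np.round(best[0],4)
E
python3 - <<'E'
from fit import *
c=(.55,-.077)
for n,f,T,zp in (("top","top0.png",None,.112),("scene","scene0.png",None,.112),("scene","s2.png",None,.1093),("wrist","w3.png",W3,.1093),("wrist","w4.png",W4,.1093)):
    print(f,"pan",fit(n,f,.06,zp,c,T),"" if zp==.112 else ("tin",fit(n,f,.032,zp+.034,c,T)))
E
```

```text
top0.png pan [ 1.185941e+02  5.540000e-01 -7.500000e-02] 
scene0.png pan [ 1.43627e+02  5.46000e-01 -7.60000e-02] 
s2.png pan [ 1.301555e+02  5.490000e-01 -7.600000e-02] ('tin', array([ 1.423064e+02,  5.420000e-01, -8.100000e-02]))
w3.png pan [ 1.095411e+02  5.500000e-01 -7.600000e-02] ('tin', array([ 1.34862e+02,  5.43000e-01, -8.00000e-02]))
w4.png pan [ 1.17775e+02  5.48000e-01 -7.40000e-02] ('tin', array([ 1.50e+02,  5.43e-01, -8.00e-02]))
```

All three views agree: tin (0.543,-0.080), pan (0.549,-0.0755), about 8 mm off the middle, which is acceptable. Next I locate the bezel in 3D.

```bash
python3 - <<'E'
from fit import *
ax=-W4[:3,2]; e1=W4[:3,0]; e2=W4[:3,1]
V=[]
for n,f,T in (("wrist","w4.png",W4),("scene","s2.png",None),("top","top0.png",None),("wrist","w3.png",W3)):
    K,W=cam(n,T); V.append((K,np.linalg.inv(W),grad(f)))
for use in ((0,1),(0,1,2,3)):
  best=[]
  for dx in np.arange(-.012,.0121,.0015):
   for dy in np.arange(-.012,.0121,.0015):
    for dz in np.arange(-.012,.0121,.0015):
     c=np.array([.609+dx,-.201+dy,.085+dz]); s=0
     P=c[:,None]+.033*(e1[:,None]*np.cos(t)+e2[:,None]*np.sin(t)); P=np.vstack([P,0*t+1])
     for i in use:
        K,Wi,G=V[i]; q=K@(Wi@P)[:3]; u=np.rint(q[:2]/q[2]).astype(int); s+=G[u[1],u[0]].mean()
     best.append((s/len(use),*c))
  best.sort(reverse=True); print(np.round(best[:3],4).tolist())
c=np.array(best[0][1:]); T=tool()
print("rel to pan along -xs",(c[:2]-[.549,-.0755])@T[:2,1]/np.hypot(*T[:2,1]),"lat",(c[:2]-[.549,-.0755])@T[:2,0])
print("c in tool mm",(T[:3,:3].T@(c-T[:3,3])*1000).round(1))
E
```

```text
[[124.1017, 0.6045, -0.1965, 0.073], [123.8622, 0.609, -0.201, 0.0835], [123.3828, 0.609, -0.201, 0.085]]
[[118.759, 0.6075, -0.198, 0.079], [117.1534, 0.6075, -0.198, 0.0775], [117.0009, 0.606, -0.198, 0.0775]]
rel to pan along -xs 0.1357505285321204 lat 0.0007417214624308008
c in tool mm [ -0.9  99.9 276. ]
```

```bash
python3 -m pendant '[[[1,0,35,5,0,0,0],[1,-1,70,15,0,0,0],[1,-1,100,30,0,0,0],[1,-1,100,36,0,0,0],[1,-1,100,36,0,0,0]]]'| grep -E "eef_pos|wrist"
python3 -m pendant '[[[1,0,0,0,0,0,0],[1,0,0,0,0,0,0],[1,0,0,0,0,0,0]]]'| grep -E "eef_pos|wrist"
python3 - <<'E'
from fit import *
im,T=shot("wrist","w5.png")
print(T.round(4).tolist(),np.round(ctrl.get_obs()['q'],2))
c0=np.array([.6075,-.198,.079]); K,W=cam("wrist",T); Wi=np.linalg.inv(W); G=grad("w5.png"); best=[]
for a in np.arange(-.01,.0101,.001):
  for b in np.arange(-.01,.0101,.001):
    c=c0+a*T[:3,0]+b*T[:3,1]
    P=c[:,None]+.033*(T[:3,:1]*np.cos(t)+T[:3,1:2]*np.sin(t)); q=K@(Wi@np.vstack([P,0*t+1]))[:3]; u=np.rint(q[:2]/q[2]).astype(int)
    best.append((G[u[1],u[0]].mean(),a,b))
best.sort(reverse=True);print(np.round(best[:3],4).tolist())
c=c0+best[0][1]*T[:3,0]+best[0][2]*T[:3,1]; print("c tool",(T[:3,:3].T@(c-T[:3,3])*1000).round(1),w2px("wrist",c,T))
# unwarp the dial card plane (needle level ~4mm below front): 0 deg=up slope (-tool y) at top, clockwise looking at the dial
S=500; m=S/.07; v,u=np.mgrid[0:S,0:S]; 
cc=c+.004*T[:3,2]
# image up = up slope = -tool y ; looking at dial (along +z tool), right = ? up x ... right = view x up
up=-T[:3,1]; right=np.cross(T[:3,2],up)
X=((u-S/2)/m)[...,None]*right-((v-S/2)/m)[...,None]*up+cc
q=np.einsum('ij,hwj->hwi',K@Wi[:3,:3],X)+K@Wi[:3,3]; uv=(q[...,:2]/q[...,2:]).astype(np.float32)
d=cv2.remap(im[:,:,::-1].copy(),uv[...,0],uv[...,1],cv2.INTER_CUBIC); cv2.imwrite("pics/dial5.png",d)
E
```

```text
eef_pos: [0.6653, -0.3247, 0.2679]
wrist_force: [-0.6, 0.7, -0.2]
eef_pos: [0.6666, -0.3236, 0.2749]
wrist_force: [0.4, -0.3, 0.5]
[[0.9041, 0.3481, -0.2477, 0.6666], [0.4272, -0.7334, 0.5288, -0.3236], [0.0024, -0.584, -0.8118, 0.2749], [0.0, 0.0, 0.0, 1.0]] [-0.66  0.83  1.    0.28  1.87  0.47]
[[126.2763, -0.005, 0.003], [123.4463, -0.005, 0.004], [123.0602, -0.006, 0.003]]
c tool [ -5.2   4.7 240.1] [326.42131034 262.06129794]
```

View pics/dial5.png

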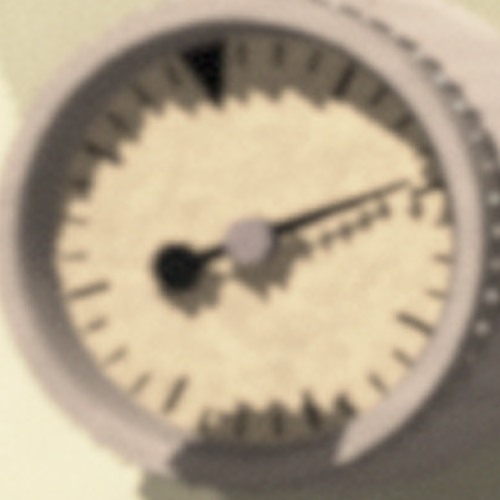

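The rectified dial shows the wedge at (208,70), graduation pairs giving bezel ≈ -16.5°, and the needle from (178,267) to (410,183) giving pointer ≈ +70°. So the bezel needs to turn about +87° (1.51 rad) clockwise, which is +z of the tool. I approach with open fingers and grip.

```bash
python3 -m pendant '[[[1,-3,4.5,15,0,0,0],[1,-3,4.5,30,0,0,0],[1,-3,4.5,45,0,0,0],[1,-3,4.5,55,0,0,0],[1,-3,4.5,60,0,0,0]]]'| grep -E "eef_pos|wrist"
python3 -m pendant '[[[1,0,0,7,0,0,0],[1,0,0,14,0,0,0],[1,0,0,21,0,0,0],[1,0,0,27,0,0,0],[1,0,0,30,0,0,0]]]'| grep -E "eef_pos|wrist"
python3 -m pendant '[[[1,0,0,0,0,0,0],[1,0,0,0,0,0,0],[1,0,0,0,0,0,0]]]'| grep -E "eef_pos|wrist"
python3 - <<'E'
from h import *
print(ctrl.tip_reach); im,T=shot("wrist","w6.png"); s,_=shot("scene","s6.png")
print(T.round(4).tolist())
D=cv2.resize(s[200:350,290:490,::-1],(640,480),interpolation=cv2.INTER_CUBIC)
cv2.imwrite("pics/c6.png",cv2.resize(np.hstack([im[:,:,::-1],D]),(800,300),interpolation=cv2.INTER_AREA))
E
```

```text
eef_pos: [0.6494, -0.2952, 0.2201]
wrist_force: [0.1, 0.0, 0.4]
eef_pos: [0.6418, -0.2799, 0.1951]
wrist_force: [-0.6, 0.8, -0.7]
eef_pos: [0.6423, -0.2807, 0.1962]
wrist_force: [0.3, -0.8, 0.1]
0.1734
[[0.9045, 0.3455, -0.2501, 0.6423], [0.4265, -0.7322, 0.531, -0.2807], [0.0003, -0.587, -0.8096, 0.1962], [0.0, 0.0, 0.0, 1.0]]
```

View pics/c6.png

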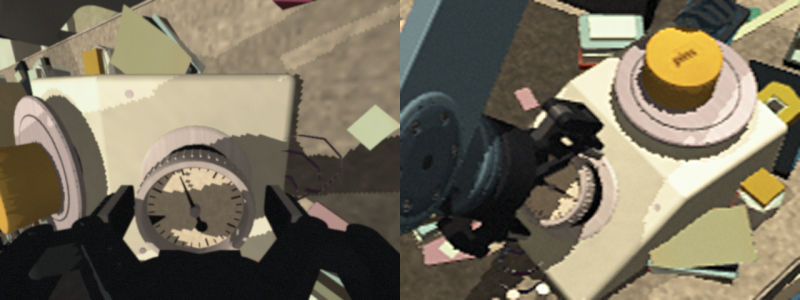

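The fingers stand either side of the bezel, whose ring centre is about (196,206) in the left half, well centred, with the tin still on the pan. I close and turn by 1.51 rad.

```bash
python3 -m pendant '[[[0,0,0,0,0,0,0],[0,0,0,0,0,0,0],[0,0,0,0,0,0,0],[0,0,0,0,0,0,0],[0,0,0,0,0,0,0]]]'| grep -E "eef_pos|wrist|open|grasp"
python3 -m pendant '[[[0,0,0,0,0,0,0],[0,0,0,0,0,0,0],[0,0,0,0,0,0,0]]]'| grep -E "eef_pos|wrist|open|grasp"
python3 -m pendant '[[[0,0,0,0,0,0,0.08],[0,0,0,0,0,0,0.16],[0,0,0,0,0,0,0.24],[0,0,0,0,0,0,0.3],[0,0,0,0,0,0,0.3]]]'| grep -E "eef_pos|wrist|open|grasp"
python3 -c "
from h import *
print(tool().round(4).tolist(),np.round(ctrl.get_obs()['q'],2),ctrl.get_obs()['torque'])"
```

```text
eef_pos: [0.6422, -0.2797, 0.1984]
wrist_force: [-3.5, 3.0, 13.4]
opening: 0.758
grasp_force: 69.4
eef_pos: [0.6421, -0.2798, 0.1984]
wrist_force: [-4.7, 3.6, 13.1]
opening: 0.757
grasp_force: 69.4
eef_pos: [0.6421, -0.2792, 0.1988]
wrist_force: [-6.2, 5.0, 15.6]
opening: 0.761
grasp_force: 69.5
[[0.9656, 0.06, -0.253, 0.6421], [0.1914, -0.8225, 0.5356, -0.2792], [-0.176, -0.5656, -0.8057, 0.1988], [0.0, 0.0, 0.0, 1.0]] [-0.64  0.84  1.16  0.29  1.71  0.75] [2.3881354  1.24158117 0.07241833]
```

```bash
python3 -m pendant '[[[0,0,0,0,0,0,0.1],[0,0,0,0,0,0,0.2],[0,0,0,0,0,0,0.3],[0,0,0,0,0,0,0.4],[0,0,0,0,0,0,0.4]]]'| grep -E "eef_pos|wrist|open|grasp"
python3 -m pendant '[[[0,0,0,0,0,0,0.1],[0,0,0,0,0,0,0.2],[0,0,0,0,0,0,0.3],[0,0,0,0,0,0,0.4],[0,0,0,0,0,0,0.4]]]'| grep -E "eef_pos|wrist|open|grasp"
python3 -m pendant '[[[0,0,0,0,0,0,0.1],[0,0,0,0,0,0,0.2],[0,0,0,0,0,0,0.3],[0,0,0,0,0,0,0.41],[0,0,0,0,0,0,0.41]]]'| grep -E "eef_pos|wrist|open|grasp"
python3 -m pendant '[[[0,0,0,0,0,0,0],[0,0,0,0,0,0,0]]]'| grep -E "eef_pos|wrist|open|grasp"
python3 - <<'E'
from h import *
from scipy.spatial.transform import Rotation as R
T=tool(); A=np.array([[0.9045,0.3455,-0.2501],[0.4265,-0.7322,0.531],[0.0003,-0.587,-0.8096]])
print(R.from_matrix(A.T@T[:3,:3]).as_rotvec(),np.round(ctrl.get_obs()['q'],2)); shot("wrist","w7.png")
E
```

```text
eef_pos: [0.6424, -0.2782, 0.1993]
wrist_force: [-6.3, 10.1, 20.1]
opening: 0.761
grasp_force: 69.6
eef_pos: [0.6429, -0.2774, 0.1997]
wrist_force: [-4.5, 14.6, 21.0]
opening: 0.756
grasp_force: 69.5
eef_pos: [0.6437, -0.2766, 0.1999]
wrist_force: [-0.6, 17.1, 21.3]
opening: 0.754
grasp_force: 69.3
eef_pos: [0.6437, -0.2766, 0.2]
wrist_force: [-0.2, 16.7, 20.3]
opening: 0.758
grasp_force: 69.3
[ 0.00926148 -0.00387754  1.50434991] [-0.64  0.84  1.16  0.29  1.71  1.96]
```

```bash
python3 -m pendant '[[[0.85,0,0,0,0,0,0],[1,0,0,0,0,0,0],[1,0,0,0,0,0,0],[1,0,0,0,0,0,0],[1,0,0,0,0,0,0]]]'| grep -E "eef_pos|wrist|open|grasp"
python3 -m pendant '[[[1,0,0,-20,0,0,0],[1,0,0,-40,0,0,0],[1,0,0,-65,0,0,0],[1,0,0,-90,0,0,0],[1,0,0,-90,0,0,0]]]'| grep -E "eef_pos|wrist"
python3 -m pendant '[[[1,0,0,0,0,0,0],[1,0,0,0,0,0,0],[1,0,0,0,0,0,0]]]'| grep -E "time|eef_pos|wrist"
cat > dial.py <<'E'
from fit import *
import sys
n=sys.argv[1]; im,T=shot("wrist",f"w{n}.png"); print(T.round(3).tolist())
W5y=np.array([.348,-.7334,-.584]); z=T[:3,2]; up=-(W5y-z*(W5y@z)); up/=np.linalg.norm(up); right=np.cross(z,up)
K,W=cam("wrist",T); Wi=np.linalg.inv(W); G=grad(f"w{n}.png")
c0=np.array([.6045,-.198,.079]); best=[]
for a in np.arange(-.012,.0121,.001):
  for b in np.arange(-.012,.0121,.001):
    c=c0+a*right+b*up
    P=c[:,None]+.033*(right[:,None]*np.cos(t)+up[:,None]*np.sin(t)); q=K@(Wi@np.vstack([P,0*t+1]))[:3]; u=np.rint(q[:2]/q[2]).astype(int).clip(0,[[639],[479]])
    best.append((G[u[1],u[0]].mean(),a,b))
best.sort(reverse=True);print(np.round(best[:2],4).tolist()); c=c0+best[0][1]*right+best[0][2]*up
S=500; m=S/.07; v,u=np.mgrid[0:S,0:S]
X=((u-S/2)/m)[...,None]*right-((v-S/2)/m)[...,None]*up+c+.004*z
q=np.einsum('ij,hwj->hwi',K@Wi[:3,:3],X)+K@Wi[:3,3]; uv=(q[...,:2]/q[...,2:]).astype(np.float32)
cv2.imwrite(f"pics/dial{n}.png",cv2.remap(im[:,:,::-1].copy(),uv[...,0],uv[...,1],cv2.INTER_CUBIC))
E
python3 dial.py 8
```

```text
eef_pos: [0.6419, -0.2808, 0.1954]
wrist_force: [0.2, 0.4, 0.0]
opening: 1.002
grasp_force: 0.0
eef_pos: [0.6658, -0.3316, 0.2739]
wrist_force: [1.8, -0.8, 1.3]
time_s: 20.37
eef_pos: [0.6641, -0.3274, 0.2667]
wrist_force: [-0.5, 0.9, 0.3]
[[0.398, -0.882, -0.253, 0.664], [-0.703, -0.47, 0.533, -0.327], [-0.589, -0.034, -0.808, 0.267], [0.0, 0.0, 0.0, 1.0]]
[[135.7033, 0.002, 0.001], [130.0204, 0.003, 0.001]]
```

View pics/dial8.png

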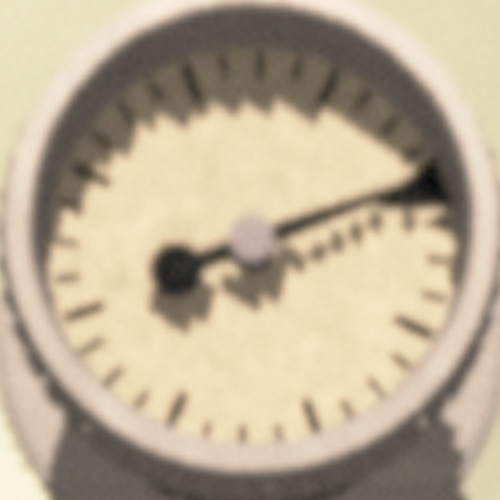

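The needle runs from (178,268) to (410,187), which is 70.8°. The graduation pairs put the zero wedge at 70.3°, so the error is about 0.5° against 5.6° allowed. The gripper is clear of everything, so I hand in.

```bash
python3 -c "
from bench import ctrl
print(ctrl.hand_in())"
```

```text
the job is handed in; nothing more can be done
None
```

The job is handed in, with no verdict returned: the yellow tin stands on the pan about 8 mm off centre after being pressed to the stop, and the zero mark is within about 0.5° of the pointer, by my camera measurements.

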